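Roll the castored tin caddy into its parking bay

TASK

Push the little castored caddy along the worktop, on its wheels, so that both swivel castors swing round and trail straight behind their pivots, then steer it nose first into the wooden parking bay. Ease it in until its nose meets the sprung rubber buffer at the back and lean on that for a moment with about 10 newtons, never as much as 20, then let go and leave the caddy standing straight in the bay with the tin still aboard. Do not lift or tip the caddy and leave everything else where it is.

Things in the scene. Friction and masses are not known exactly. Their poses are not given: they have to be found in the camera images.
- caddy: rolling caddy, 155x110 mm pale wooden tray (floor top at 38 mm, rim at 56 mm) on four 24 mm wheels. Origin on the worktop midway between the rear wheels; x to its nose, y left, z up. The rear wheels (x=0, y=+-46 mm) do not swivel: it rolls along x, turns about its origin, scrubs if driven sideways. 0.55 to 0.8 kg without tin; rolls with about 0.5 N and stays where it is left
- nose (a point): middle of the caddy's flat nose face: x = 135 mm, y = 0, z = 46 mm in the caddy's frame; the face is 100 mm wide, z 32 to 56 mm. The tray's rear face is at x = -20 mm
- handle (a point): middle of the push handle: a horizontal round steel bar 12 mm thick, 92 mm long along the caddy's y, straight above the rear wheels, 120 mm above the worktop (upright posts at its ends, 80 mm free below). Axes as the caddy's. Gripped from above by fingers closing along the caddy's x it gives position and heading; it can also be pushed
- castor_left_hub (a point): wheel centre of the left swivel castor (red fork), 12 mm up, 11 mm from its upright pivot at x = 108, y = 39 mm in the caddy's frame; swivels freely with no end stop; trailing straight puts it at x = 97, y = 39 mm
- castor_right_hub (a point): wheel centre of the right swivel castor, as the left; pivot at x = 108, y = -39 mm; trailing straight puts it at x = 97, y = -39 mm in the caddy's frame
- tin_center (a point): centre of the flat round food tin riding in the tray, 86 mm across, 40 mm high, 0.23 kg, loose; its underside is at 38 mm
- bay: fixed parking bay of dark wood. Frame = that of a caddy parked in it with the buffer in mid setting: origin on the worktop, x into the bay, z up. Two rails 24 mm high, 132 mm apart inside, x = 60 to 190 mm; flared mouth from x = 32 mm (about 150 mm apart there); yellow line across at x = 45 mm; back board 70 mm high from x = 185 mm
- bay_line (a point): middle of the yellow line at bay x = 45 mm. From here a round black buffer pad, 28 mm across, faces you on the centre line, 46 mm up: nominally 90 mm farther in (bay x = 135 mm), really 78 to 102 mm, different each time and not reported. It gives on a spring, about 2.5 N per mm, slightly damped, 10 mm of travel, then hard
- mug: green and white mug, 64x89x48 mm, bystander; origin at its underside
- glass: drinking glass, 81 mm across, 92 mm high, bystander; origin at its underside
- spice_jar: spice jar with red cap, 45 mm across, 106 mm high, bystander; origin at its underside
Not all that is in view belongs to the job. There is more than one size of the part that bears tin_center; the job needs the middle-sized.

How it is judged:
By the outcome, as a careful person would: the job done as asked, in the order asked, and still so for the second after the job is handed in, with the robot touching nothing.
It also fails if it takes over 64 s, if anything falls off the work surface, if the arm or the gripper's body presses on something with over 40 N, if the wrist force passes 120 N, or if a joint passes its speed limit or range.

ROBOT

A 6-joint arm with a two-finger parallel gripper is mounted at the origin on a cart in front of the work surface, level with it; the furniture and walls round the work are solid. World frame = base frame: x ahead of the robot, y to its left, z up, the work surface at z = 0. Lengths are in mm, angles in rad, forces in N, time in s.
With the tool pointing down it reaches from about 200 to 875 mm from the base axis. Payload 3.4 kg.
Tool frame: the origin (TCP) lies on the mounting face of the last link; the fingertips stand 199 mm ahead of it and the grasp point (between the pads) lies 180 mm ahead of it; z points along the fingers, y is the line along which they close (so a half turn about z gives the same grasp; the last joint's range is limited). The gripper opens to 94 mm and grips with 3 to 60 N. Pads are 16 mm wide; open, the fingers measure 119 mm over their backs; the gripper's body (75 mm by 177 mm) begins 78 mm behind the grasp point.
Start: joints at [1.069, 0.276, 1.505, -0, 1.361, -0.121], TCP at [213.718, 533.825, 404.693] pointing down, gripper open.
Joint ranges: [-2.89, 2.89], [-0.75, 2.08], [0.22, 2.7], [-1.18, 4.32], [0.11, 2.71], [-2.7, 2.7]. Speed limits (rad/s): [2.57, 2.57, 3.14, 3.14, 3.14, 3.14].

INTERFACE

Orientations are given as a unit quaternion [w, x, y, z].
In Python, from station import sensors, imaging, close_job, spotter gives the robot as it stands.
- The arm moves only by the tool move_arm, never from a script. Its argument "plan" is one flat list of numbers, 6 for each row, row after row: the shift along the tool's x, y, z in cm, then the turn, a rotation vector about the tool's x, y, z in degrees. In form: [tx, ty, tz, rx, ry, rz, tx, ty, tz, rx, ry, rz, ...]. A call has 1 to 8 rows; each row shifts and turns the commanded pose from where the row before left it, along the tool's axes as they then stand; what a row does not reach is not made up. A row lasts 1/10 s, in which the tool goes at most 50 mm and 8.59 degrees, less where a joint would pass 70% of its speed; a pose out of reach is approached as far as the arm can. A call is refused whole if a number of a shift passes 5 or a number of a turn 8.59, either way. A call with a gripper value outside its range is refused whole. "fingers" is the opening, from 0 (shut) to 1 (fully open), set as the call begins (left out, the last holds). The fingers move at their own pace and stop on an object; "grip_force" is the grip in N (left out, the last holds). Time passes only in rows, so rows that do not move let the fingers close. It gives the time, the measured TCP pose, the force, the opening and the grip force at its end, in the units of the state.
- sensors.get_state(): the state, without advancing time (a new reading comes with each control period).
- imaging.read_camera(name): name is "scene" or "top" or "wrist"; returns a dict with "pixels" (480x640x3 uint8, blue, green, red), "z_map" (480x640 float32, mm along the optical axis (not along the pixel's ray), 0 where there is no reading), "camera_matrix" (3x3 intrinsics, pixels), "xyz" and "rotation" of the camera in the world. Camera axes: x right, y down, z forward; pixel columns grow to the right and rows downward; lengths in mm; the calibration is good to about 2 mm. A picture is of the moment at which its call begins.
- close_job(): hands the job in; it is judged then, once.
Trained networks look in a picture, given as the dict that the camera call returned (one of the last four; its "shot" number tells which), for a name from the list of things; names that differ only in an ending like _2 or _b are one class to them, and where a whole thing is asked for, a point or a joint stands for the part that bears it (a point fixed in the world has none). Each returns a list of dicts, best first, with "confidence" (0 to 1); they miss things now and then, are a little off and sometimes report something else, mostly with a low value. They report only what shows in the picture. A call takes as long as a camera call. They do not tell look-alikes from the thing itself.
- spotter.trace(thing, picture): "mask" (480x640 bool, what is visible of it) and "location" ([column, row] in pixels, amid what is visible of it).
The state is a dict: "time_s": time; "joint_pos": joint angles; "dq": joint speeds; "effort": joint torques, N m; "tool_pos": TCP position; "eef_rot": TCP orientation; "wrist_force": force on the tool from outside, world axes, zero at the start; "wrist_torque": the same for the moment, N m; "width": opening from 0.0 (shut) to 1.0 (fully open); "gripper_force": force on a finger pad.
Only numpy, scipy, OpenCV 4.12 (cv2) and the standard library are available. Lean on these libraries where they do the work, as an engineer would, in place of code of your own. Each camera call takes 0.05 s, during which the arm holds its last target. There are 200 camera calls.

## Working session

There is one attempt and no reset: what is moved stays moved. The work goes in short steps, Python scripts to look and compute and a tool call to move; the robot and the scene stay as the last step left them, time stands still between calls to the robot, and variables do not carry over. Pictures are saved under pics/ and viewed, at most 10 in all, crops included, and the job is handed in when it is done.

Besides the shell and the picture viewer there is one more tool, called after "Request:" as a command line: name --argument value ..., lists and objects as JSON in quotes. move_arm: Moves the arm, as the interface text tells. Its arguments: {"type":"object","properties":{"plan":{"type":"array"},"fingers":{"type":"number"},"grip_force":{"type":"number"}},"required":["plan"]}

```bash
mkdir -p pics; cat > h.py <<'E'
import numpy as np, cv2
from station import sensors, imaging, close_job, spotter
def cam(n,save=None):
    p=imaging.read_camera(n)
    if save: cv2.imwrite('pics/'+save,p['pixels'])
    return p
def world(p,u,v,z=None):
    """3D from depth; or ray hit with plane height z"""
    K=p['camera_matrix'];R=np.array(p['rotation']);t=np.array(p['xyz'])
    u=np.atleast_1d(u).astype(float);v=np.atleast_1d(v).astype(float)
    ray=np.stack([(u-K[0][2])/K[0][0],(v-K[1][2])/K[1][1],np.ones_like(u)],1)
    rw=ray@R.T
    if z is None: d=p['z_map'][v.astype(int),u.astype(int)][:,None]
    else: d=((z-t[2])/rw[:,2])[:,None]
    return t+rw*d
def proj(p,X):
    c=(np.atleast_2d(X)-np.array(p['xyz']))@np.array(p['rotation']); c=c@np.array(p['camera_matrix']).T
    return c[:,:2]/c[:,2:]
E
python3 - <<'E'
from h import *
for n in ['scene','top']:
    p=cam(n,n+'0.png'); print(n,p['xyz'],np.array(p['rotation']).round(3).tolist())
    for th in ['caddy','handle','nose','castor_left_hub','castor_right_hub','tin_center','bay','bay_line','mug','glass','spice_jar']:
        for r in spotter.trace(th,p)[:3]:
            l=r['location']; print(th,round(r['confidence'],2),np.round(l),world(p,*l).round(0)[0],r['mask'].sum())
print(sensors.get_state())
E
```

```text
scene [-115.05028866 -848.33725302  613.11021259] [-0.422, 0.767, -0.43, 0.222]Traceback (most recent call last):
  File "<stdin>", line 6, in <module>
  File "h.py", line 12, in world
    rw=ray@R.T
       ~~~^~~~
ValueError: matmul: Input operand 1 has a mismatch in its core dimension 0, with gufunc signature (n?,k),(k,m?)->(n?,m?) (size 4 is different from 3)
```

Camera rotation is a quaternion.

```bash
sed -i "s/R=np.array(p\['rotation'\])/R=rot(p)/; s/np.array(p\['rotation'\]); c=/rot(p); c=/" h.py
cat >> h.py <<'E'
from scipy.spatial.transform import Rotation as Ro
def rot(p): return Ro.from_quat(p['rotation'],scalar_first=True).as_matrix()
E
python3 - <<'E'
from h import *
for n in ['scene','top']:
    p=cam(n,n+'0.png'); print(n,p['xyz'],rot(p).round(3).tolist())
    for th in ['caddy','handle','nose','castor_left_hub','castor_right_hub','tin_center','bay','bay_line','mug','glass','spice_jar']:
        for r in spotter.trace(th,p)[:3]:
            l=r['location']; print(th,round(r['confidence'],2),np.round(l),world(p,*l).round(0)[0],r['mask'].sum())
print(sensors.get_state())
E
```

```text
scene [-115.05028866 -848.33725302  613.11021259] [[0.532, -0.471, 0.703], [-0.846, -0.274, 0.457], [-0.023, -0.838, -0.545]]
caddy 0.67 [251. 263.] [ 452. -295.   43.] 2365
handle 0.78 [250. 264.] [ 452. -291.   37.] 2265
nose 0.56 [253. 263.] [ 454. -297.   42.] 2159
tin_center 0.85 [302. 295.] [ 437. -431.   25.] 759
tin_center 0.7 [269. 250.] [ 473. -327.   75.] 1042
tin_center 0.68 [418. 328.] [ 446. -665.   48.] 3775
bay 0.73 [334. 200.] [ 817. -272.   10.] 2375
bay_line 0.98 [331. 202.] [ 819. -262.    1.] 2282
mug 0.82 [342. 308.] [ 442. -517.   29.] 1157
glass 0.97 [364. 267.] [ 509. -527.   84.] 1972
spice_jar 0.65 [376. 227.] [ 632. -490.   93.] 589
top [ 419.63318414 -407.44134132 1065.76919346] [[0.007, -0.988, 0.153], [-1.0, -0.011, -0.024], [0.026, -0.153, -0.988]]
caddy 0.63 [250. 322.] [ 448. -296.   38.] 4263
handle 0.98 [250. 318.] [ 453. -301.   74.] 4082
nose 0.89 [247. 319.] [ 452. -297.   74.] 4000
tin_center 0.87 [249. 292.] [ 494. -298.   73.] 2465
tin_center 0.74 [469. 310.] [ 469. -657.   52.] 4116
tin_center 0.69 [326. 324.] [ 446. -422.   24.] 899
bay_lin
[... 237 characters left out ...]
082
{'time_s': 1.3, 'joint_pos': array([ 1.06902209e+00,  2.75916015e-01,  1.50487856e+00, -2.45624581e-05,
        1.36071176e+00, -1.20966767e-01]), 'dq': array([ 0.00177082, -0.00171623, -0.00046221,  0.00157306,  0.00039864,
        0.00131204]), 'effort': array([ 3.64061430e-05, -4.04470754e+01, -2.37500310e+01,  6.97863009e-02,
        2.46441329e-02,  1.31435684e-05]), 'tool_pos': array([213.71430127, 533.8357021 , 404.6924302 ]), 'eef_rot': array([2.46560253e-05, 1.89252834e-01, 9.81928390e-01, 3.74036519e-05]), 'wrist_force': array([0.49201919, 0.4040391 , 0.59696303]), 'wrist_torque': array([-0.0144832 ,  0.0045252 , -0.04259409]), 'gripper_force': 0.0, 'width': 0.9953924157794594}
```

View pics/scene0.png

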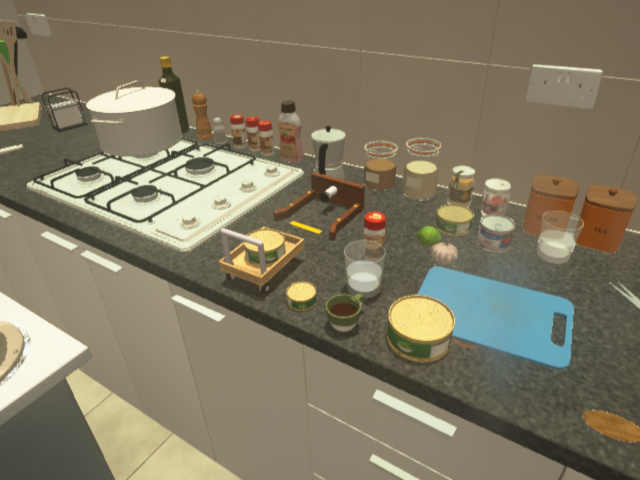

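View pics/top0.png

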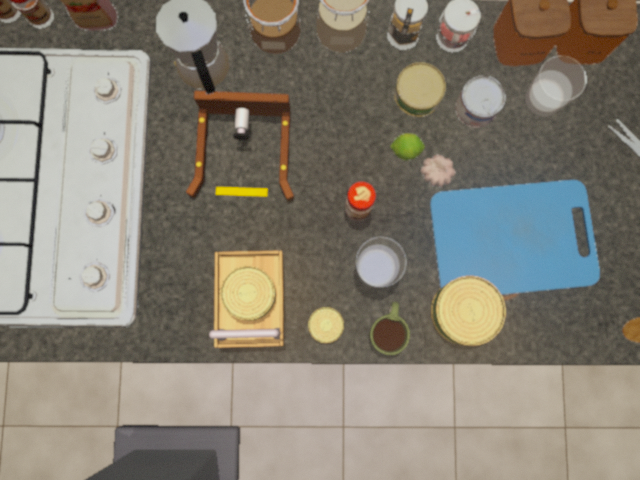

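The top view shows the caddy at columns 213–283, rows 250–348, with its handle at row 334 and the middle tin aboard. The bay is ahead of it at columns 190–292, rows 95–198, with the yellow line at row 191. Next I'll fit the poses.

```bash
cat >> h.py <<'E'
def line(P):
    c=P.mean(0);_,_,V=np.linalg.svd(P-c,full_matrices=False);d=V[0];return c,d
def rectfit(P):
    return cv2.minAreaRect(P[:,:2].astype(np.float32))
def cloud(p):
    v,u=np.mgrid[0:480,0:640]; X=world(p,u.ravel(),v.ravel()); return X.reshape(480,640,3)
def caddy(p,X,x0,y0,zr=(112,132)):
    """handle bar + rim cloud, (x0,y0) rough tray centre"""
    near=(np.hypot(X[...,0]-x0,X[...,1]-y0)<130)
    h=X[near&(X[...,2]>zr[0])&(X[...,2]<zr[1])]; print('handle',len(h),h.mean(0).round(1),rectfit(h))
    m=near&(X[...,2]>50)&(X[...,2]<60); n,l,s,_=cv2.connectedComponentsWithStats(m.astype(np.uint8)); 
    r=X[m]; print('rim',len(r),rectfit(r))
E
python3 - <<'E'
from h import *
p=cam('top');X=cloud(p)
caddy(p,X,490,-298)
hsv=cv2.cvtColor(p['pixels'],cv2.COLOR_BGR2HSV)
Y=np.zeros((480,640),bool);Y[183:200,205:275]=1
Y&=(hsv[...,0]>20)&(hsv[...,0]<35)&(hsv[...,1]>180)&(hsv[...,2]>120)
v,u=np.nonzero(Y);L=world(p,u,v,0);print('yellow',len(u),rectfit(L))
B=np.zeros((480,640),bool);B[85:205,180:300]=1
for nm,a in(('left',slice(185,215)),('right',slice(275,300))):
    M=np.zeros_like(B);M[108:178,a]=1;M&=(X[...,2]>19)&(X[...,2]<29)
    Q=X[M];c,d=line(Q[:,:2]);print(nm,len(Q),c,np.degrees(np.arctan2(d[1]/d[0],1)),rectfit(Q))
M=B&(X[...,2]>63)&(X[...,2]<76);Q=X[M];print('board',len(Q),rectfit(Q))
M=np.zeros_like(B);M[100:145,230:255]=1;M&=(X[...,2]>35)&(X[...,2]<63);Q=X[M];print('buffer',len(Q),Q.min(0),Q.max(0),Q.mean(0))
E
```

```text
handle 543 [ 427.7 -298.2  124.7] ((427.9205017089844, -297.92144775390625), (11.990346908569336, 101.88719940185547), 1.7363057136535645)
rim 1044 ((485.2711181640625, -295.8447265625), (155.01268005371094, 110.23907470703125), 1.8644908666610718)
yellow 446 ((677.47314453125, -271.39080810546875), (91.28118896484375, 16.002119064331055), 88.32782745361328)
left 570 [ 758.07441228 -202.18010066] -2.2564593981221046 ((757.8167114257812, -201.031494140625), (26.601301193237305, 125.80453491210938), 82.04859924316406)
right 542 [ 758.12360266 -347.01982552] -0.18876425241711808 ((760.1257934570312, -341.31634521484375), (26.201457977294922, 125.55368041992188), 88.83155822753906)
board 916 ((796.2093505859375, -274.90399169921875), (160.2099151611328, 72.40992736816406), 88.74037170410156)
buffer 543 [ 757.0269954  -296.22753763   35.52605737] [ 818.37922705 -252.12815585   62.98064787] [ 790.65889711 -275.33094711   52.0213718 ]
```

Request:
move_arm --plan '[-2.1,-2.9,0,0,0,0,-2.1,-2.9,0,0,0,0,-2.1,-2.9,0,0,0,0,-2.1,-2.9,0,0,0,0,-2.1,-2.9,0,0,0,0,-2.1,-2.9,0,0,0,0,-2.1,-2.9,0,0,0,0,-2.1,-2.9,0,0,0,0]' --fingers 0.6 --grip_force 20

```text
time_s: 2.15
tool_pos: [283.4, 254.6, 404.9]
eef_rot: [0.0, 0.189, 0.982, 0.0]
wrist_force: [0.8, 0.6, 0.2]
width: 0.601
gripper_force: 0.0
```

Request:
move_arm --plan '[-2.1,-2.9,0,0,0,0,-2.1,-2.9,0,0,0,0,-2.1,-2.9,0,0,0,0,-2.1,-2.9,0,0,0,0,-2.1,-2.9,0,0,0,0,-2.1,-2.9,0,0,0,0,-2.1,-2.9,0,0,0,0,-2.1,-2.9,0,0,0,0]'

```text
time_s: 2.95
tool_pos: [353.1, -23.3, 405.0]
eef_rot: [0.001, 0.189, 0.982, 0.0]
wrist_force: [0.2, 1.2, -0.4]
width: 0.598
gripper_force: 0.0
```

Request:
move_arm --plan '[-2.1,-2.9,0,0,0,0,-2.1,-2.9,0,0,0,0,-2.1,-2.9,0,0,0,0,-2.1,-2.9,0,0,0,0,-2.1,-2.9,0,0,0,0,-2.1,-2.9,0,0,0,0,-2.1,-2.9,0,0,0,0,-2.1,-2.9,0,0,0,0]'

```text
time_s: 3.75
tool_pos: [423.0, -301.2, 404.7]
eef_rot: [0.0, 0.189, 0.982, 0.0]
wrist_force: [-0.3, 0.4, 1.0]
width: 0.601
gripper_force: 0.0
```

Request:
move_arm --plan '[0,0,0,0,0,8.3,0,0,0,0,0,8.3,0,0,0,0,0,8.3,0,0,0,0,0,8.3,0,0,0,0,0,8.3,0,0,0,0,0,8.3,0,0,0,0,0,8.3,0,0,0,0,0,8.3]'

```text
time_s: 4.55
tool_pos: [422.9, -299.6, 404.7]
eef_rot: [0.0, 0.698, 0.716, 0.0]
wrist_force: [-0.6, -0.4, -0.1]
width: 0.598
gripper_force: 0.0
```

```bash
python3 - <<'E'
from h import *
p=cam('wrist','w1.png');s=sensors.get_state();X=cloud(p)
R=Ro.from_quat(s['eef_rot'],scalar_first=True).as_matrix()
print(s['time_s'],s['tool_pos'],R.round(3).tolist(),'yaw y',np.degrees(np.arctan2(R[1,1],R[0,1])))
print(p['xyz'],rot(p).round(2).tolist())
caddy(p,X,485,-296)
for r in spotter.trace('bay_line',p)[:1]: print(r['confidence'],r['location'])
E
```

```text
4.6 [ 422.95679667 -299.62229188  404.70707493] [[-0.021, 1.0, 0.0], [1.0, 0.021, -0.0], [-0.0, 0.0, -1.0]] yaw y 1.2278881544104188
[ 421.59074298 -229.72428449  385.00949434] [[1.0, 0.02, 0.01], [0.02, -0.97, -0.25], [-0.0, 0.25, -0.97]]
handle 1996 [ 430.5 -293.7  124.7] ((430.6831970214844, -297.2726135253906), (12.037102699279785, 103.26688385009766), 1.4330743551254272)
rim 2987 ((488.1148681640625, -296.0214538574219), (155.06361389160156, 110.2206039428711), 1.5910470485687256)
0.7 [564.3, 212.6]
```

View pics/w1.png

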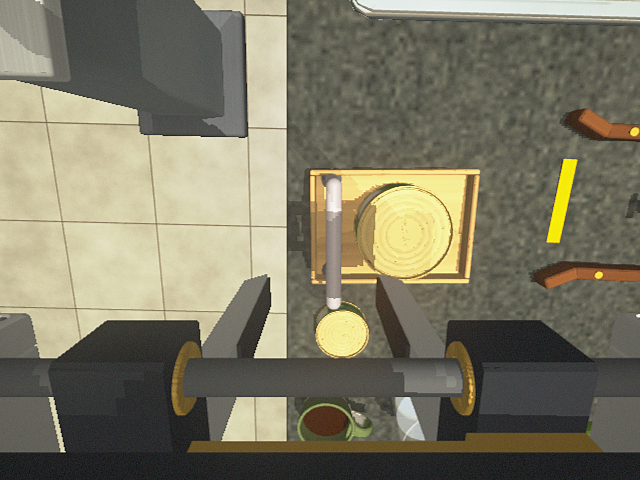

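The wrist view shows the caddy between columns 310 and 480, with the handle at column 333 and the yellow line at about (562, 200). The wrist and top cameras agree to within 3 mm. I'll descend and grip the handle.

Request:
move_arm --plan '[0.2,0.7,2,0,0,-0.4,0,0,2,0,0,0,0,0,2,0,0,0,0,0,2,0,0,0,0,0,1.5,0,0,0,0,0,1,0,0,0,0,0,0,0,0,0]'

```text
time_s: 5.35
tool_pos: [429.6, -297.1, 298.4]
eef_rot: [-0.001, 0.693, 0.721, -0.0]
wrist_force: [-0.2, -0.4, 0.7]
width: 0.599
gripper_force: 0.0
```

Request:
move_arm --plan '[0,0,0,0,0,0,0,0,0,0,0,0,0,0,0,0,0,0,0,0,0,0,0,0,0,0,0,0,0,0,0,0,0,0,0,0]' --fingers 0 --grip_force 15

```text
time_s: 5.95
tool_pos: [430.0, -297.4, 299.8]
eef_rot: [0.0, 0.694, 0.72, 0.0]
wrist_force: [1.6, 0.5, 0.1]
width: 0.13
gripper_force: 1.8
```

```bash
python3 - <<'E'
from h import *
s=sensors.get_state();print(s['time_s'],s['width'],s['wrist_force'])
p=cam('top');X=cloud(p)
hsv=cv2.cvtColor(p['pixels'],cv2.COLOR_BGR2HSV)
for nm in('top','wrist'):
    if nm=='wrist': p=cam('wrist','w2.png');X=cloud(p);hsv=cv2.cvtColor(p['pixels'],cv2.COLOR_BGR2HSV)
    near=(np.hypot(X[...,0]-485,X[...,1]+296)<110)&(X[...,2]>50)&(X[...,2]<60);print(nm,'rim',near.sum(),rectfit(X[near]))
    P0=world(p,*[a.ravel() for a in np.mgrid[0:480,0:640][::-1]],0).reshape(480,640,3)
    Y=(hsv[...,0]>20)&(hsv[...,0]<35)&(hsv[...,1]>180)&(hsv[...,2]>120)&(abs(P0[...,0]-677)<30)&(abs(P0[...,1]+272)<70)
    if Y.any(): print('yellow',Y.sum(),rectfit(P0[Y]))
    rows=[]
    for x in range(705,790,6):
        m=(abs(X[...,0]-x)<3)&(X[...,2]>21)&(X[...,2]<27)
        l=X[...,1][m&(abs(X[...,1]+202)<22)];r=X[...,1][m&(abs(X[...,1]+347)<22)]
        if len(l)>3 and len(r)>3: rows.append([x,np.median(l),np.median(r)])
    rows=np.array(rows)
    if len(rows)>3:
        for k in(1,2):
            c=np.polyfit(rows[:,0],rows[:,k],1);print(np.degrees(np.arctan(c[0])),np.polyval(c,750))
        print(rows.round(1).tolist())
E
```

```text
5.95 0.12982254436532084 [1.55293399 0.49428911 0.11348957]
top rim 595 ((484.7965087890625, -295.8738098144531), (154.51097106933594, 110.48604583740234), 1.9100123643875122)
yellow 450 ((677.4047241210938, -271.32208251953125), (91.39690399169922, 15.939847946166992), 88.42569732666016)
-1.1931788076401828 -201.59414225835528
-1.8239241528074923 -347.03177104188933
[[705.0, -200.8, -345.7], [711.0, -200.0, -345.5], [717.0, -201.3, -346.2], [723.0, -201.8, -345.2], [729.0, -201.1, -346.0], [735.0, -201.2, -347.6], [741.0, -201.2, -347.5], [747.0, -202.3, -347.4], [753.0, -201.6, -347.3], [759.0, -200.5, -346.3], [765.0, -201.9, -347.9], [771.0, -202.3, -346.9], [777.0, -201.6, -347.8], [783.0, -202.4, -349.2], [789.0, -203.0, -347.6]]
wrist rim 5215 ((487.4703063964844, -295.69183349609375), (155.15069580078125, 109.67545318603516), 1.6615746021270752)
yellow 1183 ((680.2555541992188, -278.5050964355469), (79.42781066894531, 14.800603866577148), 88.71859741210938)
```

The caddy is gripped. In the bay frame it sits about 204 mm back and 32 mm to the right, turned by +3.4°. I'll turn it about its origin, drive diagonally onto the bay axis, turn straight, then back up for a straight run.

Request:
move_arm --plan '[0,0,0,0,0,-1,0,0,0,0,0,-3,0,0,0,0,0,-3,0,0,0,0,0,-3,0,0,0,0,0,-3,0,0,0,0,0,-3,0,0,0,0,0,-2,0,0,0,0,0,0]'

```text
time_s: 6.85
tool_pos: [430.0, -297.6, 299.8]
eef_rot: [0.0, 0.572, 0.82, -0.0]
wrist_force: [0.2, 0.1, 2.2]
width: 0.123
gripper_force: 15.0
```

Request:
move_arm --plan '[0,0.4,0,0,0,0,0,0.8,0,0,0,0,0,0.8,0,0,0,0,0,0.8,0,0,0,0,0,0.8,0,0,0,0,0,0.8,0,0,0,0]'

```text
time_s: 7.45
tool_pos: [472.1, -282.0, 299.8]
eef_rot: [0.0, 0.572, 0.82, -0.0]
wrist_force: [-1.4, -1.3, 3.9]
width: 0.125
gripper_force: 15.0
```

Request:
move_arm --plan '[0,0.8,0,0,0,0,0,0.8,0,0,0,0,0,0.8,0,0,0,0,0,0.8,0,0,0,0,0,0.6,0,0,0,0,0,0.3,0,0,0,0,0,0.1,0,0,0,0,0,0,0,0,0,0]'

```text
time_s: 8.25
tool_pos: [511.0, -267.6, 299.7]
eef_rot: [0.0, 0.572, 0.82, 0.0]
wrist_force: [1.1, -0.7, 3.9]
width: 0.122
gripper_force: 15.0
```

Request:
move_arm --plan '[0,0,0,0,0,2,0,0,0,0,0,4,0,0,0,0,0,4,0,0,0,0,0,4,0,0,0,0,0,4,0,0,0,0,0,2.5,0,0,0,0,0,1,0,0,0,0,0,0]'

```text
time_s: 9.05
tool_pos: [510.7, -267.4, 299.7]
eef_rot: [-0.0, 0.715, 0.699, 0.001]
wrist_force: [0.1, 0.9, 5.4]
width: 0.125
gripper_force: 15.0
```

```bash
cat >> h.py <<'E'
B0=np.array([632.4,-270.7]);BH=-1.5
def report(name=None):
    s=sensors.get_state();p=cam('top',name);X=cloud(p)
    R=Ro.from_quat(s['eef_rot'],scalar_first=True).as_matrix()
    print(s['time_s'],s['tool_pos'].round(1),'yaw',np.degrees(np.arctan2(R[1,1],R[0,1])).round(2),'F',s['wrist_force'].round(1),s['width'])
    t=s['tool_pos'][:2]+[55,0]
    hsv=cv2.cvtColor(p['pixels'],cv2.COLOR_BGR2HSV)
    wood=(hsv[...,0]>8)&(hsv[...,0]<24)&(hsv[...,1]>70)&(hsv[...,2]>90)
    m=(np.hypot(X[...,0]-t[0],X[...,1]-t[1])<115)&(X[...,2]>52)&(X[...,2]<59)&wood
    (cx,cy),(w,h),a=rectfit(X[m])
    if w<h: a-=90
    if a<-45:a+=90
    d=np.array([np.cos(np.radians(a)),np.sin(np.radians(a))]);c=np.array([cx,cy]);o=c-57.5*d
    b=np.radians(BH);M=np.array([[np.cos(b),np.sin(b)],[-np.sin(b),np.cos(b)]])
    print('caddy origin',o.round(1),'head',round(a,2),'size',round(w,1),round(h,1),'in bay',(M@(o-B0)).round(1),'tcp in bay',(M@(s['tool_pos'][:2]-[2.7,.2]-B0)).round(1))
    return p,X
E
python3 -c "
from h import *
report('t2.png')"
```

```text
9.05 [ 510.7 -267.4  299.7] yaw -1.33 F [0.1 0.9 5.4] 0.12496775372875281
caddy origin [ 507.9 -267.9] head -0.99 size 109.5 155.3 in bay [-124.5   -0.4] tcp in bay [-124.4   -0.2]
```

View pics/t2.png

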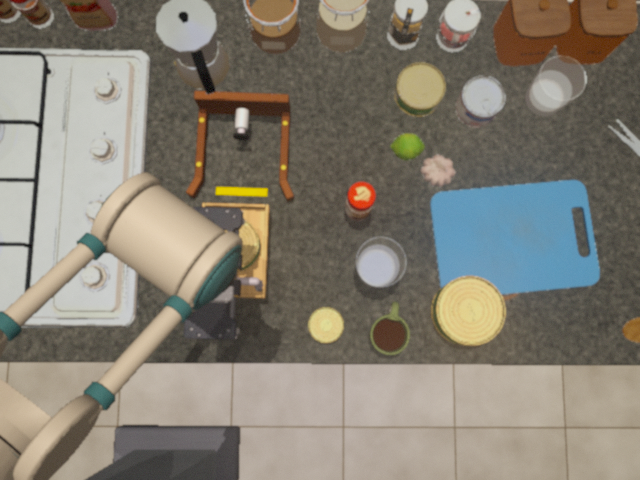

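The caddy is on the bay axis at −124 mm, 0.4 mm off to the side and within 0.5° of straight. I'll back up and make a small wiggle, so that a long straight run settles the castors before the line.

Request:
move_arm --plan '[0,-0.4,0,0,0,0.4,0,-1,0,0,0,0,0,-1,0,0,0,0,0,-1,0,0,0,0,0,-1,0,0,0,0,0,-1,0,0,0,0,0,-1,0,0,0,0,0,-1,0,0,0,0]'

```text
time_s: 9.9
tool_pos: [435.6, -265.4, 299.7]
eef_rot: [-0.0, 0.718, 0.696, 0.0]
wrist_force: [2.7, 1.8, 5.4]
width: 0.119
gripper_force: 15.0
```

Request:
move_arm --plan '[0,-0.4,0,0,0,0,0,0,0,0,0,0,0,0,0,0,0,-1.5,0,0,0,0,0,-1.5,0,0.3,0,0,0,0,0,0.7,0,0,0,0,0,0.7,0,0,0,0,0,0.3,0,0,0,0]'

```text
time_s: 10.7
tool_pos: [451.5, -264.9, 299.7]
eef_rot: [-0.001, 0.699, 0.715, -0.001]
wrist_force: [-1.2, 1.9, 7.1]
width: 0.124
gripper_force: 15.0
```

Request:
move_arm --plan '[0,0,0,0,0,1.5,0,0,0,0,0,1.5,0,0,0,0,0,0,0,0.4,0,0,0,0,0,0.6,0,0,0,0,0,0.6,0,0,0,0,0,0.4,0,0,0,0,0,0,0,0,0,0]'

```text
time_s: 11.5
tool_pos: [471.8, -265.6, 299.7]
eef_rot: [-0.001, 0.718, 0.697, -0.001]
wrist_force: [-0.1, 1.6, 6.5]
width: 0.122
gripper_force: 15.0
```

```bash
python3 -c "
from h import *
report()
p=cam('scene');X=cloud(p);pp=p['pixels'][200:320,190:370];cv2.imwrite('pics/s3.png',cv2.resize(pp,None,fx=4,fy=4,interpolation=2))"
```

```text
11.5 [ 471.8 -265.6  299.7] yaw -1.7 F [-0.1  1.6  6.5] 0.12153227540600707
caddy origin [ 468.4 -266.1] head -1.6 size 110.2 155.0 in bay [-164.1    0.3] tcp in bay [-163.4    0.7]
```

View pics/s3.png

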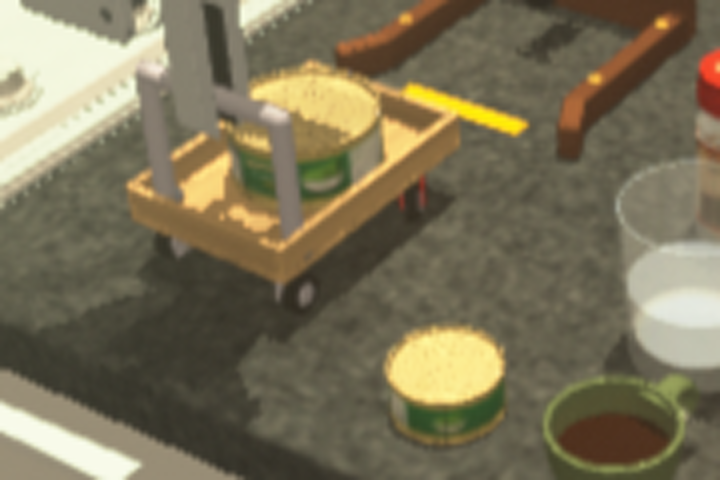

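The crop shows the caddy upright with the tin aboard, the right castor at about (415, 200) and the nose short of the yellow line. It is aligned, so I'll drive straight in.

Request:
move_arm --plan '[0,0.4,-0.03,0,0,0,0,0.9,0,0,0,0,0,0.9,0,0,0,0,0,0.9,0,0,0,0,0,0.9,0,0,0,0,0,0.9,0,0,0,0,0,0.9,0,0,0,0,0,0.9,0,0,0,0]'

```text
time_s: 12.4
tool_pos: [538.0, -267.4, 299.8]
eef_rot: [-0.002, 0.718, 0.697, -0.001]
wrist_force: [-1.8, 3.0, 7.0]
width: 0.121
gripper_force: 15.0
```

Request:
move_arm --plan '[0,0.9,0,0,0,0,0,0.9,0,0,0,0,0,0.9,0,0,0,0,0,0.9,0,0,0,0,0,0.9,0,0,0,0,0,0.9,0,0,0,0,0,0.9,0,0,0,0,0,0.5,0,0,0,0]'

```text
time_s: 13.2
tool_pos: [606.5, -269.3, 299.8]
eef_rot: [-0.002, 0.718, 0.697, -0.001]
wrist_force: [-1.6, 2.0, 6.3]
width: 0.122
gripper_force: 15.0
```

Request:
move_arm --plan '[0,0.2,0,0,0,0,0,0.2,0,0,0,0,0,0,0,0,0,0,0,0,0,0,0,0]'

```text
time_s: 13.6
tool_pos: [610.4, -269.4, 299.7]
eef_rot: [-0.001, 0.718, 0.696, -0.0]
wrist_force: [0.2, 1.7, 5.9]
width: 0.12
gripper_force: 15.0
```

```bash
python3 -c "
from h import *
report()
p=cam('wrist','w4.png')"
```

```text
13.6 [ 610.4 -269.4  299.7] yaw -1.71 F [0.2 1.7 5.9] 0.11999218545777773
caddy origin [ 605.7 -300.9] head -2.68 size 46.4 155.2 in bay [-25.9 -30.9] tcp in bay [-24.7   0.4]
```

View pics/w4.png

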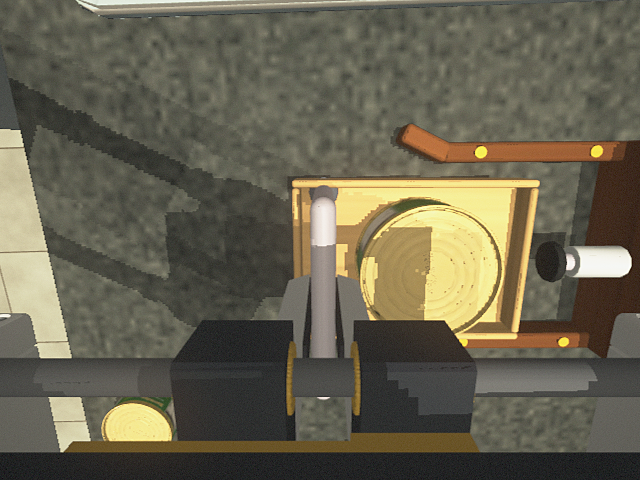

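The wrist view shows the nose edge at about column 538 and the buffer pad at about (550, 262), with only a small gap. I'll creep forward, watching the force.

Request:
move_arm --plan '[0,0.15,0,0,0,0,0,0.15,0,0,0,0,0,0.15,0,0,0,0,0,0.15,0,0,0,0,0,0,0,0,0,0]'

```text
time_s: 14.2
tool_pos: [616.3, -269.6, 299.8]
eef_rot: [-0.002, 0.718, 0.696, -0.001]
wrist_force: [0.1, 2.8, 6.5]
width: 0.121
gripper_force: 15.0
```

```bash
python3 - <<'E'
from h import *
p=imaging.read_camera('wrist');X=cloud(p);s=sensors.get_state()
m=(X[...,2]>33)&(X[...,2]<62)&(X[...,0]>s['tool_pos'][0]+125)&(X[...,0]<s['tool_pos'][0]+170)&(abs(X[...,1]-s['tool_pos'][1])<18)
x=X[m][:,0];wood=p['pixels'][m].astype(int);dark=wood.max(1)<70
print('dark pad x',np.percentile(x[dark],[5,50,95]) if dark.any() else None)
r=(np.hypot(X[...,0]-s['tool_pos'][0]-55,X[...,1]-s['tool_pos'][1])<125)&(X[...,2]>53)&(X[...,2]<59)
print('nose x max',np.percentile(X[r][:,0],[90,98,99.5]),'tcp',s['tool_pos'],s['wrist_force'])
E
```

```text
dark pad x [761.25730094 762.14677439 766.02308953]
nose x max [780.49787288 793.10507677 795.46455728] tcp [ 616.2395847  -269.58027586  299.7619572 ] [0.50677459 2.23524482 6.22972381]
```

The gap is about 10 mm.

Request:
move_arm --plan '[0,0.15,0,0,0,0,0,0.15,0,0,0,0,0,0.15,0,0,0,0,0,0.15,0,0,0,0,0,0.1,0,0,0,0,0,0,0,0,0,0]'

```text
time_s: 14.85
tool_pos: [623.2, -269.8, 299.8]
eef_rot: [-0.002, 0.718, 0.696, -0.001]
wrist_force: [-0.8, 3.0, 5.3]
width: 0.122
gripper_force: 15.0
```

Request:
move_arm --plan '[0,0.1,0,0,0,0,0,0.1,0,0,0,0,0,0,0,0,0,0]'

```text
time_s: 15.15
tool_pos: [625.2, -269.9, 299.8]
eef_rot: [-0.002, 0.718, 0.696, -0.001]
wrist_force: [-0.4, 3.3, 6.3]
width: 0.122
gripper_force: 15.0
```

Request:
move_arm --plan '[0,0.1,0,0,0,0,0,0,0,0,0,0,0,0,0,0,0,0]'

```text
time_s: 15.45
tool_pos: [626.1, -269.9, 299.8]
eef_rot: [-0.002, 0.718, 0.696, -0.001]
wrist_force: [-0.1, 2.6, 5.7]
width: 0.12
gripper_force: 15.0
```

Request:
move_arm --plan '[0,0.1,0,0,0,0,0,0,0,0,0,0]'

```text
time_s: 15.65
tool_pos: [627.2, -269.9, 299.8]
eef_rot: [-0.002, 0.718, 0.696, -0.001]
wrist_force: [-0.6, 3.4, 5.8]
width: 0.123
gripper_force: 15.0
```

Request:
move_arm --plan '[0,0.1,0,0,0,0,0,0,0,0,0,0]'

```text
time_s: 15.85
tool_pos: [628.0, -269.9, 299.8]
eef_rot: [-0.002, 0.718, 0.696, -0.001]
wrist_force: [-0.7, 3.9, 5.4]
width: 0.12
gripper_force: 15.0
```

Request:
move_arm --plan '[0,0.1,0,0,0,0,0,0,0,0,0,0]'

```text
time_s: 16.05
tool_pos: [628.6, -270.0, 299.8]
eef_rot: [-0.002, 0.718, 0.696, -0.001]
wrist_force: [-2.3, 4.1, 7.0]
width: 0.123
gripper_force: 15.0
```

Request:
move_arm --plan '[0,0.1,0,0,0,0,0,0,0,0,0,0]'

```text
time_s: 16.25
tool_pos: [629.3, -270.0, 299.8]
eef_rot: [-0.003, 0.718, 0.696, -0.002]
wrist_force: [-3.0, 3.6, 6.6]
width: 0.12
gripper_force: 15.0
```

Request:
move_arm --plan '[0,0.1,0,0,0,0,0,0,0,0,0,0]'

```text
time_s: 16.45
tool_pos: [629.9, -270.0, 299.8]
eef_rot: [-0.003, 0.718, 0.696, -0.002]
wrist_force: [-4.3, 3.4, 8.1]
width: 0.118
gripper_force: 15.0
```

Request:
move_arm --plan '[0,0.1,0,0,0,0,0,0.1,0,0,0,0,0,0,0,0,0,0]'

```text
time_s: 16.75
tool_pos: [631.2, -270.1, 299.8]
eef_rot: [-0.004, 0.718, 0.697, -0.003]
wrist_force: [-6.2, 3.0, 9.1]
width: 0.12
gripper_force: 15.0
```

Request:
move_arm --plan '[0,0.1,0,0,0,0,0,0,0,0,0,0]'

```text
time_s: 16.95
tool_pos: [631.9, -270.1, 299.7]
eef_rot: [-0.005, 0.717, 0.697, -0.003]
wrist_force: [-7.7, 2.6, 9.7]
width: 0.122
gripper_force: 15.0
```

Request:
move_arm --plan '[0,0.1,0,0,0,0,0,0,0,0,0,0]'

```text
time_s: 17.15
tool_pos: [632.5, -270.2, 299.7]
eef_rot: [-0.005, 0.718, 0.697, -0.003]
wrist_force: [-8.8, 2.3, 10.2]
width: 0.119
gripper_force: 15.0
```

Request:
move_arm --plan '[0,0.1,0,0,0,0,0,0,0,0,0,0,0,0,0,0,0,0,0,0,0,0,0,0,0,0,0,0,0,0]'

```text
time_s: 17.65
tool_pos: [633.1, -270.2, 299.7]
eef_rot: [-0.005, 0.717, 0.697, -0.004]
wrist_force: [-9.8, 1.8, 10.9]
width: 0.122
gripper_force: 15.0
```

Request:
move_arm --plan '[0,0,0,0,0,0,0,0,0,0,0,0,0,0,0,0,0,0,0,0,0,0,0,0,0,0,0,0,0,0]'

```text
time_s: 18.15
tool_pos: [633.1, -270.2, 299.7]
eef_rot: [-0.005, 0.718, 0.697, -0.004]
wrist_force: [-9.5, 2.3, 10.7]
width: 0.117
gripper_force: 15.0
```

Request:
move_arm --plan '[0,-0.1,0,0,0,0,0,-0.1,0,0,0,0,0,-0.1,0,0,0,0,0,-0.1,0,0,0,0,0,-0.1,0,0,0,0,0,0,0,0,0,0]'

```text
time_s: 18.75
tool_pos: [629.9, -270.1, 299.7]
eef_rot: [-0.003, 0.718, 0.696, -0.002]
wrist_force: [-3.4, 3.2, 7.4]
width: 0.116
gripper_force: 15.0
```

Request:
move_arm --plan '[0.03,-0.1,-0.03,0,0,0,0,-0.08,0,0,0,0,0,0,0,0,0,0,0,0,0,0,0,0]'

```text
time_s: 19.15
tool_pos: [629.1, -269.9, 299.8]
eef_rot: [-0.002, 0.718, 0.696, -0.001]
wrist_force: [-3.2, 2.9, 6.2]
width: 0.123
gripper_force: 15.0
```

Request:
move_arm --plan '[0,0,0,0,0,0,0,0,0,0,0,0,0,0,0,0,0,0,0,0,0,0,0,0,0,0,0,0,0,0,0,0,0,0,0,0]' --fingers 0.5

```text
time_s: 19.75
tool_pos: [630.8, -270.1, 300.1]
eef_rot: [0.0, 0.718, 0.696, 0.0]
wrist_force: [-1.2, -0.3, 0.4]
width: 0.5
gripper_force: 0.0
```

```bash
python3 - <<'E'
from h import *
s=sensors.get_state();p=cam('wrist');X=cloud(p)
for lo,hi in((53,59),):
    m=(X[...,2]>lo)&(X[...,2]<hi)&(X[...,0]<760)&(X[...,0]>600)&(abs(X[...,1]+272)<70); print(rectfit(X[m]))
m=(X[...,2]>115)&(X[...,2]<130)&(abs(X[...,0]-628)<25)&(X[...,1]>-262);print('handle',m.sum(),X[m].mean(0),rectfit(X[m]));print(s['tool_pos'],s['width'],s['wrist_force'])
E
```

```text
((684.0701293945312, -271.127197265625), (109.88983917236328, 154.00662231445312), 88.18716430664062)
handle 2524 [ 627.50756399 -239.90713949  124.56811234] ((618.8070678710938, -239.76219177246094), (45.166839599609375, 30.32661247253418), 88.32068634033203)
[ 630.82563245 -270.09706614  300.13046947] 0.5001064862188022 [-1.22473407 -0.33349522  0.42190662]
```

Released cleanly. I'll retreat straight up and check.

Request:
move_arm --plan '[0,-0.3,0,0,0,0,0,0,-0.5,0,0,0,0,0,-1.5,0,0,0,0,0,-2,0,0,0,0,0,-3,0,0,0,0,0,-3,0,0,0,0,0,-3,0,0,0,0,0,0,0,0,0]'

```text
time_s: 20.6
tool_pos: [628.2, -270.2, 435.9]
eef_rot: [0.005, 0.718, 0.696, 0.002]
wrist_force: [-0.2, -1.3, 0.1]
width: 0.501
gripper_force: 0.0
```

Request:
move_arm --plan '[0,-4,0,0,0,0,0,-4,0,0,0,0,0,-4,0,0,0,0,0,-4,0,0,0,0,0,-4,0,0,0,0,0,-4,0,0,0,0,0,-2,0,0,0,0,0,0,0,0,0,0]'

```text
time_s: 21.4
tool_pos: [365.9, -261.6, 430.1]
eef_rot: [-0.0, 0.718, 0.696, -0.0]
wrist_force: [0.2, -0.6, -0.4]
width: 0.499
gripper_force: 0.0
```

```bash
python3 - <<'E'
from h import *
p=cam('top');X=cloud(p)
m=(X[...,2]>52)&(X[...,2]<59)&(X[...,0]<765)&(X[...,0]>590)&(abs(X[...,1]+272)<70);print(rectfit(X[m]))
q=cam('scene')
a=cv2.resize(p['pixels'][70:270,150:450],(600,400));b=cv2.resize(q['pixels'][150:270,240:420],(600,400))
cv2.imwrite('pics/f.png',np.vstack([a,b])[:800]) if 0 else cv2.imwrite('pics/f.png',cv2.resize(np.hstack([a,b]),(800,266)))
cv2.imwrite('pics/f2.png',b)
E
```

```text
((683.9183959960938, -271.1625061035156), (110.53242492675781, 161.2425994873047), 88.34049987792969)
```

View pics/f.png

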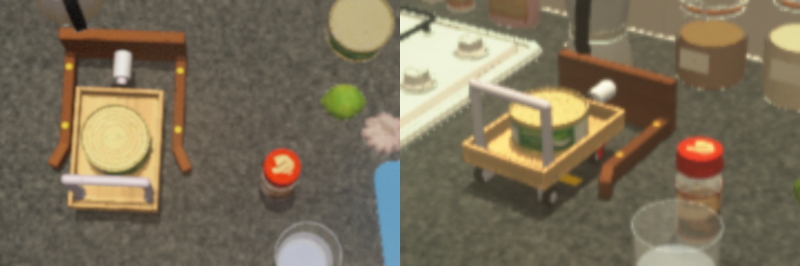

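The caddy stands straight in the bay with its nose at the buffer. The tin is aboard and nothing else has moved.

```bash
python3 -c "
from station import close_job
print(close_job())"
```

```text
the job is handed in; nothing more can be done
None
```

I handed the job in at about 21.5 s: the caddy stands straight in the bay, nose at the buffer after a lean of about 10 N (highest reading 9.8), tin aboard and bystanders untouched; that both castors trail straight rests on the final straight run of about 160 mm, as I had no clear view of them once parked.

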